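# Snap the cap onto a terminal stand's stud and keep it pressed

### The arm

A 7-joint arm with a two-finger parallel gripper is mounted at the origin on the work surface. World frame = base frame: x ahead of the robot, y to its left, z up, the work surface at z = 0. Lengths are in m, angles in rad, forces in N, time in s.
With the tool pointing down it reaches from about 0.4 to 0.85 m from the base axis. Payload 6.9 kg.
Tool frame: the origin (TCP) lies at the very end of the fingers, on their centre line; the grasp point (between the pads) lies 19 mm behind it (env.grip_depth is the distance from the TCP to the grasp point, in m); z points along the fingers, y is the direction in which the jaws open and shut (so a half turn about z gives the same grasp; the last joint's range is limited). The gripper opens to 85 mm and grips with 20 to 120 N. Pads are 22 mm wide; open, the fingers measure 114 mm over their backs; the gripper's body (76 mm by 85 mm) begins 54 mm behind the grasp point. The pads swing forward as they close: fully open they stand 13 mm farther back than shut.
Start: joints at [-1.192, 0.507, -0.238, 1.5, 0.126, 1.149, -0.155], TCP at [0.168, 0.602, 0.231] pointing down, gripper open.
Joint ranges: [-3.08, 3.08], [-0.24, 2.05], [-1.43, 1.35], [0, 2.5], [-1.52, 4.66], [0.17, 1.96], [-2.89, 2.89]. Speed limits (rad/s): [2.39, 2.39, 3.14, 3.14, 3.14, 3.14, 3.14].

### API

Orientations are given as a unit quaternion [w, x, y, z].
In Python, from station import status, capture, workorder, env gives the robot as it stands.
- The arm moves only by the shell command python3 -m pendant 'ROWS' [FORCE]. ROWS is JSON, a list of rows, each a list of 3 entries, a list of its own where there are three numbers: the shift along the tool's x, y, z in m, then the turn, a rotation vector about the tool's x, y, z in degrees, then the opening, from 0 (shut) to 1 (fully open). In form: [[[tx, ty, tz], [wx, wy, wz], jaw], ...]. A call has 1 to 5 rows; each row shifts and turns the commanded pose from where the row before left it, along the tool's axes as they then stand; what a row does not reach is not made up. A row lasts 1/10 s, in which the tool goes at most 50 mm and 8.59 degrees, less where a joint would pass 70% of its speed; a pose out of reach is approached as far as the arm can. A call with a gripper value outside its range is refused whole. The fingers move at their own pace and stop on an object; FORCE is the grip in N (left out, the last holds). Time passes only in rows, so rows that do not move let the fingers close. It gives the time, the measured TCP pose, the force and the opening at its end, in the units of the state.
- status.sense(): the state, without advancing time (a new reading comes with each control period).
- capture(name): name is "side" or "top"; returns a dict with "frame" (420x560x3 uint8, red, green, blue), "fov_y" (degrees; the focal length in pixels is half the picture's height over the tangent of half this angle, whatever the lens; pixels are square), "cx", "cy" (the principal point, pixels), "distortion" ([k1, k2, p1, p2, k3] as OpenCV has them; the pictures are not rectified), "cam_to_world" (4x4, takes a point from camera to world coordinates). Camera axes: x right, y down, z forward; pixel columns grow to the right and rows downward; lengths in m; the calibration is good to about 2 mm. A picture is of the moment at which its call begins. There is no depth.
- workorder.job_done(): hands the job in, once; it reports no verdict.
The state is a dict: "clock": time; "qpos": joint angles; "dq": joint speeds; "joint_torque": joint torques, N m; "ee_pos": TCP position; "tcp_rot": TCP orientation; "force": force on the tool from outside, world axes, zero at the start; "ft_torque": the same for the moment, N m; "grip_width": opening from 0.0 (shut) to 1.0 (fully open).
Only numpy, scipy, OpenCV 4.12 (cv2) and the standard library are available. Lean on these libraries where they do the work, as an engineer would, in place of code of your own. Each camera call takes 0.05 s, during which the arm holds its last target.

### The job

On the assembly bench, take the middle-sized of the three grey cup-shaped caps and press it, mouth down and straight, onto the spring-ball stud of the black stand base until it clicks. Do not stop at the click: push on until the cap has squeezed the sprung washer beneath it well down, past half its travel, and finish while still holding it pressed down there. Leave the two other caps, the handheld terminal and the screwdriver where they are.

Things in the scene. Friction and masses are not known exactly. Their poses are not given: they have to be found in the camera images.
- cap: The cap to fit: grey plastic round cup standing mouth down, middle-sized of the three, outer diameter 48 mm, height 40 mm, about 45 g, flat closed top, straight sides. Origin at the centre of its mouth (lower rim), z up through its top. An inward lip 3 mm tall at the mouth leaves a 37 mm opening; above it the bore is 42 mm wide up to the roof, 32 mm above the mouth.
- small_cap: Smallest cap, same grey plastic and shape, outer diameter 36 mm, height 32 mm, too narrow for the stud; leave it alone. Origin at the centre of its mouth on the bench, z up.
- large_cap: Largest cap, same grey plastic and shape, outer diameter 62 mm, height 46 mm, too wide for the stud; leave it alone. Origin at the centre of its mouth on the bench, z up.
- stand: Black plastic stand base fixed to the bench, a plate 150 x 120 x 20 mm. Origin at bench level on the axis of its upright steel stud, z up; in its own frame the plate runs from x = -50 to +100 mm and y = -60 to +60 mm, with two ribs 8 mm high at x = 43 to 93 mm.
- washer (a joint): Sprung steel washer (50 mm outer diameter) lying around the foot of the stud on the stand. 0 = up (its top 28 mm above the bench), 0.004 m = squeezed fully down (its top 24 mm above the bench, hard stop). It needs about 3 N to start moving and about 11 N to be fully down, and pushes the cap back up when the push stops.
- terminal: Blue handheld payment terminal lying on its back on the bench, 78 x 165 x 26 mm, origin at the centre of its underside, long along its y; leave it alone.
- driver: Screwdriver lying on the bench, long along its x; leave it alone.
- stud_top (a point): Top centre of the steel stud, 51 mm above the bench. The stud is 34 mm in diameter; its top 8 mm is a cone narrowing to 20 mm that guides the cap.
- ball_level (a point): Point on the stud's axis 35.5 mm above the bench, level with four smooth spring balls that stick out 3.5 mm from the stud's side. The cap's lip meets them with its mouth about 40 mm above the bench, is pushed past them (8 to 10 N), and snaps free as the force drops; the mouth then rests on the washer, 28 mm above the bench.
There are look-alikes about, which are no part of the job. There is more than one size of the stand; the one meant has the size given above. Leave any blue look-alike of the cap alone.

How it is judged:
By the outcome, as a careful person would: the job done as asked, in the order asked, and still so for the second after the job is handed in, while the arm keeps its last pose, push and grip.
It also fails if it takes over 42 s, if anything falls off the work surface, if the arm or the gripper's body presses on something with over 40 N, if the wrist force passes 120 N, or if a joint passes its speed limit or range.

## Working session

There is one attempt and no reset: what is moved stays moved. The work goes in short steps, Python scripts to look and compute and a shell command to move; the robot and the scene stay as the last step left them, time stands still between calls to the robot, and variables do not carry over. Pictures are saved under pics/ and viewed, and the job is handed in when it is done.

```bash
ls; mkdir -p pics
python3 - <<'E'
from station import status, capture, workorder, env
import cv2,numpy as np
print(status.sense()); print(env.grip_depth)
for n in("side","top"):
    c=capture(n); cv2.imwrite(f"pics/{n}0.png",c["frame"][:,:,::-1])
    print(n,{k:(np.round(v,4).tolist() if k!='frame' else 0) for k,v in c.items()})
E
```

```text
pics
{'clock': 0.0, 'qpos': array([-1.19252802,  0.50832739, -0.23752293,  1.50111226,  0.12574774,
        1.14887595, -0.15475052]), 'dq': array([-7.22836729e-04,  1.89890904e-03, -4.30953537e-05, -5.26700432e-04,
       -1.63133160e-04,  3.27396475e-04, -5.76361584e-04]), 'joint_torque': array([ 4.46633530e-04, -6.20589709e+01, -2.18641989e+00, -2.49652594e+01,
        1.27120476e-02,  1.20027395e-02,  3.00390138e-05]), 'ee_pos': array([0.16833392, 0.6014042 , 0.23044319]), 'tcp_rot': array([-8.13072816e-05,  1.35920880e-01,  9.90719318e-01, -8.60495878e-04]), 'force': array([-0.01180127,  0.24189043, -0.33420646]), 'ft_torque': array([-0.0487438 , -0.02761626,  0.04364692]), 'grip_width': 1.0014386494952459}
0.0187
side {'frame': 0, 'fov_y': 57.7481, 'cx': 265.7864, 'cy': 214.1638, 'distortion': [-0.0894, 0.0, 0.0, 0.0, 0.0], 'cam_to_world': [[0.7776, -0.386, 0.4963, 0.1195], [-0.6287, -0.479, 0.6126, -0.4338], [0.0013, -0.7884, -0.6152, 0.5674], [0.0, 0.0, 0.0, 1.0]]}
top {'frame': 0, 'fov_y': 44.4235, 'cx': 288.3353, 'cy': 211.0554, 'distortion': [-0.1735, 0.0, 0.0, 0.0, 0.0], 'cam_to_world': [[-0.0002, -0.9811, 0.1935, 0.3229], [-1.0, 0.0004, 0.0011, 0.097], [-0.0012, -0.1935, -0.9811, 1.1718], [0.0, 0.0, 0.0, 1.0]]}
```

View pics/top0.png

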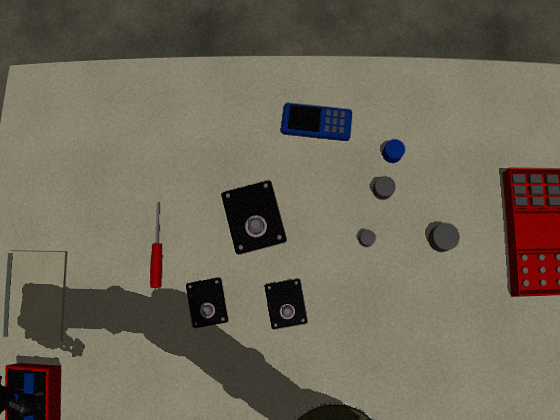

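View pics/side0.png

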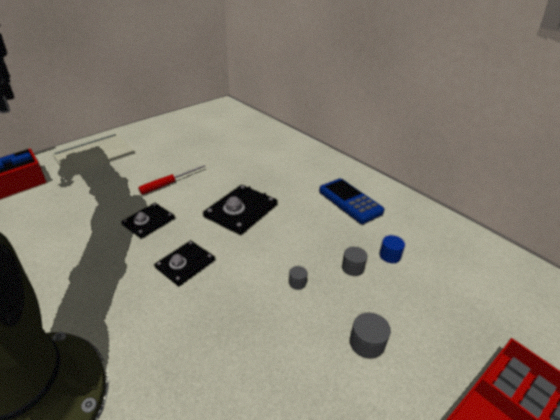

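Top view: the full-size stand is at (254,217) with its stud near (256,226). The caps are small (367,238), middle (383,187) and large (443,236). Next I measure them.

```bash
cat > h.py <<'E'
import numpy as np,cv2
from station import status,capture
def K(c):
    h=c["frame"].shape[0]; f=h/2/np.tan(np.radians(c["fov_y"])/2)
    return np.array([[f,0,c["cx"]],[0,f,c["cy"]],[0,0,1]])
def ray(c,uv):
    p=cv2.undistortPoints(np.array(uv,float).reshape(-1,1,2),K(c),np.array(c["distortion"])).reshape(-1,2)
    T=np.array(c["cam_to_world"]); d=np.c_[p,np.ones(len(p))]@T[:3,:3].T
    return T[:3,3],d
def plane(c,uv,z):
    o,d=ray(c,uv); return o+d*((z-o[2])/d[:,2])[:,None]
def proj(c,P):
    T=np.linalg.inv(np.array(c["cam_to_world"])); r,_=cv2.Rodrigues(T[:3,:3])
    return cv2.projectPoints(np.array(P,float).reshape(-1,1,3),r,T[:3,3],K(c),np.array(c["distortion"]))[0].reshape(-1,2)
def tri(c1,u1,c2,u2):
    o1,d1=ray(c1,[u1]);o2,d2=ray(c2,[u2]);d1=d1[0];d2=d2[0]
    s=np.linalg.lstsq(np.c_[d1,-d2],o2-o1,rcond=None)[0]
    a,b=o1+s[0]*d1,o2+s[1]*d2
    return (a+b)/2,np.linalg.norm(a-b)
E
python3 - <<'E'
from h import *
t=capture("top");s=capture("side")
np.savez("c0.npz",t=t["frame"],s=s["frame"])
f=t["frame"]
for n,(x,y,w,h) in dict(stand=(210,170,90,95),caps=(350,160,120,100)).items():
    cv2.imwrite(f"pics/z_{n}.png",cv2.resize(f[y:y+h,x:x+w,::-1],None,fx=6,fy=6,interpolation=cv2.INTER_CUBIC))
# plate
g=f.max(2).astype(int)
m=(g<45).astype(np.uint8); m[:, :210]=0;m[:,300:]=0;m[:170]=0;m[265:]=0
m=cv2.morphologyEx(m,cv2.MORPH_CLOSE,np.ones((5,5)))
cs,_=cv2.findContours(m,cv2.RETR_EXTERNAL,cv2.CHAIN_APPROX_NONE); c=max(cs,key=cv2.contourArea)
W=plane(t,c.reshape(-1,2),0.02)[:,:2]
r=cv2.minAreaRect((W*1000).astype(np.float32)); print("plate",r)
for v in [(383,187),(367,238),(443,236)]: print(v,f[v[1]-14:v[1]+15:2,v[0]].tolist())
E
```

```text
plate ((537.5432739257812, 178.61073303222656), (149.3975830078125, 118.47886657714844), 14.992919921875)
(383, 187) [[135, 130, 110], [131, 127, 109], [57, 56, 55], [66, 63, 61], [60, 59, 58], [65, 62, 61], [70, 66, 63], [65, 64, 66], [64, 61, 59], [68, 64, 64], [65, 65, 62], [51, 55, 52], [34, 35, 30], [69, 63, 59], [139, 134, 112]]
(367, 238) [[135, 129, 110], [133, 123, 107], [135, 130, 109], [55, 58, 53], [64, 63, 63], [66, 67, 63], [62, 63, 64], [72, 68, 66], [69, 68, 67], [72, 68, 67], [71, 68, 66], [49, 48, 41], [139, 133, 114], [136, 132, 111], [137, 130, 111]]
(443, 236) [[114, 108, 91], [66, 64, 63], [69, 68, 69], [61, 62, 58], [67, 65, 62], [67, 67, 63], [68, 66, 65], [67, 67, 63], [67, 70, 65], [69, 68, 66], [68, 66, 62], [74, 71, 72], [68, 70, 65], [69, 68, 67], [24, 28, 26]]
```

Run:
```python
import numpy as np,cv2
f=np.load("c0.npz")["s"]
cv2.imwrite("pics/z_s1.png",cv2.resize(f[170:240,190:290,::-1],None,fx=7,fy=7,interpolation=cv2.INTER_CUBIC))
cv2.imwrite("pics/z_s2.png",cv2.resize(f[230:310,280:410,::-1],None,fx=6,fy=6,interpolation=cv2.INTER_CUBIC))
```

```text
(no output)
```

View pics/z_stand.png

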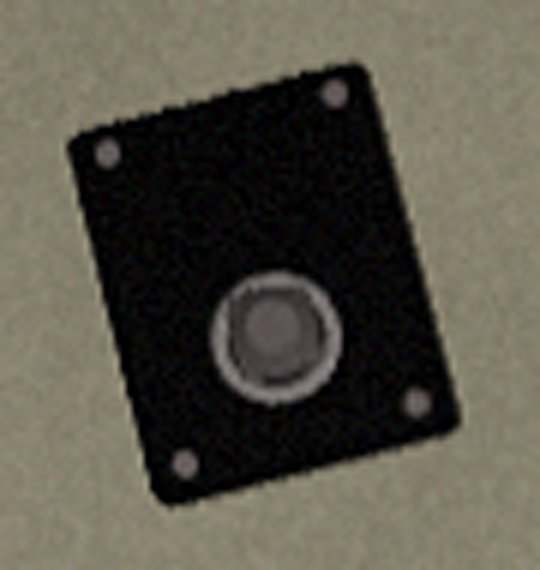

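View pics/z_caps.png

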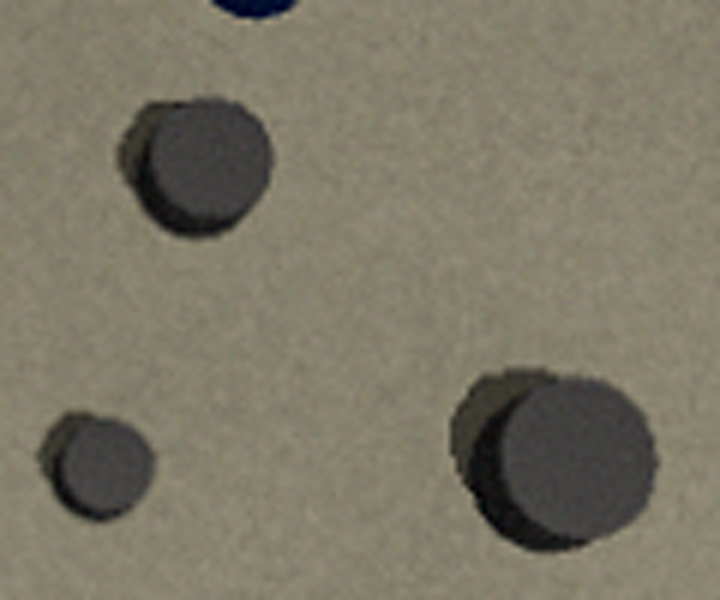

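View pics/z_s1.png

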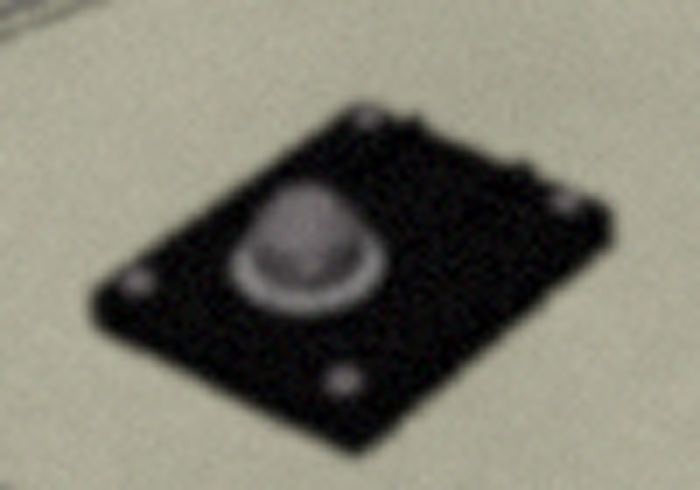

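View pics/z_s2.png

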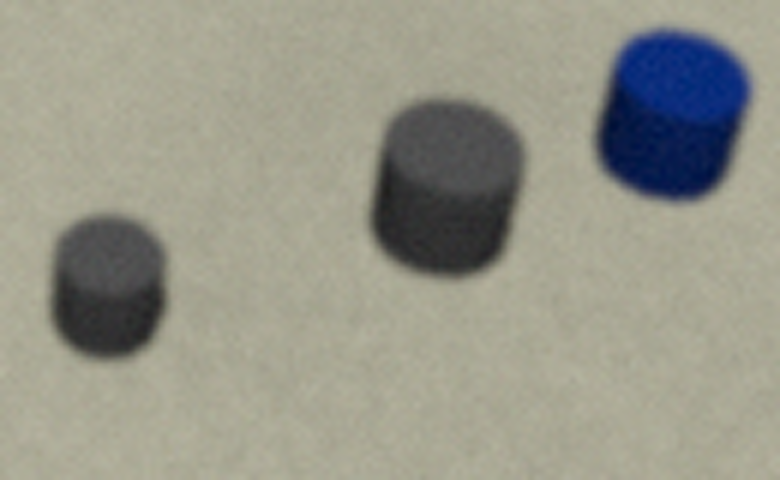

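Run:
```python
from h import *
t=capture("top");s=capture("side")
def circ(W):
    A=np.c_[2*W,np.ones(len(W))];x=np.linalg.lstsq(A,(W**2).sum(1),rcond=None)[0]
    return x[:2]*1000,2000*np.sqrt(x[2]+x[:2]@x[:2])
def blob(c,lo,hi,box,z,name):
    U=4;x,y,w,h=box
    g=cv2.cvtColor(c["frame"],cv2.COLOR_RGB2GRAY)[y:y+h,x:x+w]
    g=cv2.GaussianBlur(cv2.resize(g,None,fx=U,fy=U,interpolation=cv2.INTER_CUBIC),(0,0),2.5)
    m=((g>lo)&(g<hi)).astype(np.uint8)
    m=cv2.morphologyEx(m,cv2.MORPH_OPEN,cv2.getStructuringElement(2,(17,17)))
    cs,_=cv2.findContours(m,0,1);q=max(cs,key=cv2.contourArea)
    h_=cv2.convexHull(q) 
    P=(q.reshape(-1,2)+.5)/U-.5+[x,y]
    W=plane(c,P,z)[:,:2]; r=circ(W)
    e=(np.linalg.norm(W-r[0]/1000,axis=1)*1000-r[1]/2); print(name,r[0].round(1),"dia",round(r[1],1),"res",e.std().round(2), P.mean(0).round(1))
    return P
blob(t,52,95,(370,170,30,35),.040,"mid t")
blob(t,52,95,(355,226,25,25),.032,"small t")
blob(t,52,95,(425,215,40,40),.046,"large t")
blob(t,40,250,(240,210,32,32),.028,"washer t")
P=blob(s,67,105,(338,240,34,26),.040,"mid s")
P=blob(s,67,105,(286,262,24,20),.032,"small s")
g=cv2.cvtColor(s["frame"],cv2.COLOR_RGB2GRAY)
print(g[190:220,234]); print(g[240:280,354])
P=blob(s,40,250,(215,190,40,28),.028,"washer s")
# lower half of washer silhouette
q=P[P[:,1]>208]; W=plane(s,q,.028)[:,:2]; print("washer s low",circ(W))
```

```text
mid t [ 605.9 -121.6] dia 47.0 res 1.55 [384.6 185.1]
small t [488.6 -80. ] dia 34.7 res 1.06 [367.6 236.7]
large t [ 488.7 -256.6] dia 60.3 res 1.22 [446.  235.4]
washer t [514.5 172.2] dia 50.5 res 0.28 [255.6 225.9]
mid s [ 602.5 -121.8] dia 43.6 res 0.6 [355.5 254.4]
small s [485.5 -80.1] dia 32.1 res 0.43 [297.9 272.5]
[ 40  16  13  13   6  23  59  84 105 107 114 113 112 108 106  99  95  93
  94  76  63  80 107 104  77  37  12  16   0  12]
[163 160 163 157 157 147 126  97  80  74  76  82  82  76  79  83  86  80
  79  81  83  74  64  52  47  52  47  47  51  48  52  49  55  47  49  79
 118 153 163 167]
washer s [516.2 177.9] dia 64.7 res 4.87 [233.4 206.1]
washer s low (array([510.63716627, 169.63074979]), np.float64(52.17715052863196))
```

Two independent checks agree. The plate measures 149×118 mm, and its geometry puts the stud at (513.4,172.1), against (514.5,172.2) from the washer. The middle cap is at about (605,-121.5), with diameter 47. I'll turn the jaws to 105° first, which is across the stand's length and clear of the blue cap.

```bash
cat >> h.py <<'E'
from scipy.spatial.transform import Rotation as R
def rot(s): return R.from_quat(np.roll(s["tcp_rot"],-1))
def go(target,jaw_deg=105):
    s=status.sense(); r=rot(s); d=np.array(target)-s["ee_pos"]
    M=r.as_matrix(); a=np.radians(jaw_deg)
    y=np.array([np.cos(a),np.sin(a),0]);z=np.array([0,0,-1.]);D=np.c_[np.cross(y,z),y,z]
    print("t",round(s["clock"],2),"pos",(s["ee_pos"]*1000).round(1),"F",s["force"].round(1),"M",s["ft_torque"].round(2),"jaw",round(s["grip_width"],3))
    print("tool shift mm",(r.inv().apply(d)*1000).round(1),"turn deg",np.degrees((r.inv()*R.from_matrix(D)).as_rotvec()).round(2),"q",s["qpos"].round(2))
E
python3 -m pendant '[[[0,0,0],[0,0,-7.7],1],[[0,0,0],[0,0,-7.7],1],[[0,0,0],[0,0,-7.7],1],[[0,0,0],[0,0,-7.6],1],[[0,0,0],[0,0,0],1]]' 60
python3 -c "
from h import *
go([.605,-.1215,.14])"
```

```text
clock: 0.8
ee_pos: [0.1686, 0.6018, 0.2311]
tcp_rot: [-0.0, -0.132, 0.991, -0.0]
force: [0.9, -0.0, 0.2]
grip_width: 0.997
t 0.8 pos [168.6 601.8 231.1] F [ 0.9 -0.   0.2] M [ 0.06  0.03 -0.01] jaw 0.997
tool shift mm [-232.  -812.2   91.2] turn deg [-0.01 -0.02  0.17] q [-1.11  0.52 -0.38  1.5   0.2   1.16  0.31]
```

```bash
python3 -m pendant '[[[-0.006,-0.02,0.002],[0,0,0],1],[[-0.011,-0.04,0.004],[0,0,0],1],[[-0.011,-0.04,0.004],[0,0,0],1],[[-0.011,-0.04,0.004],[0,0,0],1],[[-0.011,-0.04,0.004],[0,0,0],1]]'
python3 -m pendant '[[[-0.011,-0.04,0.004],[0,0,0],1],[[-0.011,-0.04,0.004],[0,0,0],1],[[-0.011,-0.04,0.004],[0,0,0],1],[[-0.011,-0.04,0.004],[0,0,0],1],[[-0.011,-0.04,0.004],[0,0,0],1]]'
python3 -m pendant '[[[-0.011,-0.04,0.004],[0,0,0],1],[[-0.011,-0.04,0.004],[0,0,0],1],[[-0.011,-0.04,0.004],[0,0,0],1],[[-0.011,-0.04,0.004],[0,0,0],1],[[-0.011,-0.04,0.004],[0,0,0],1]]'
python3 -c "
from h import *
go([.605,-.1215,.14])"
```

```text
clock: 1.3
ee_pos: [0.2641, 0.4396, 0.2132]
tcp_rot: [0.0, -0.129, 0.992, 0.0]
force: [0.6, 0.1, 0.2]
grip_width: 1.002
clock: 1.8
ee_pos: [0.3693, 0.2608, 0.1934]
tcp_rot: [0.0, -0.129, 0.992, 0.0]
force: [1.2, 0.4, 0.3]
grip_width: 1.001
clock: 2.3
ee_pos: [0.4745, 0.0819, 0.1734]
tcp_rot: [0.0, -0.129, 0.992, 0.0]
force: [0.9, 1.7, 0.4]
grip_width: 1.001
t 2.3 pos [474.5  81.9 173.4] F [0.9 1.7 0.4] M [ 0.01 -0.04 -0.02] jaw 1.001
tool shift mm [ -74.1 -230.    33.5] turn deg [ 0.    0.05 -0.19] q [-0.04  0.35 -0.24  1.95  0.11  0.85  1.49]
```

```bash
python3 -m pendant '[[[-0.013,-0.04,0.006],[0,0,0],1],[[-0.013,-0.04,0.006],[0,0,0],1],[[-0.013,-0.04,0.006],[0,0,0],1],[[-0.013,-0.04,0.006],[0,0,0],1],[[-0.012,-0.038,0.005],[0,0,0],1]]'
python3 -m pendant '[[[-0.008,-0.03,0.003],[0,0,0],1],[[0,0,0],[0,0,0],1],[[0,0,0],[0,0,0],1]]'
python3 - <<'E'
from h import *
go([.605,-.1215,.10])
for n in("side","top"):
    c=capture(n); cv2.imwrite(f"pics/{n}1.png",c["frame"][:,:,::-1])
E
```

```text
clock: 2.8
ee_pos: [0.5878, -0.093, 0.144]
tcp_rot: [0.0, -0.129, 0.992, -0.0]
force: [0.3, 1.3, 0.6]
grip_width: 1.0
clock: 3.1
ee_pos: [0.6023, -0.1184, 0.1408]
tcp_rot: [-0.0, -0.129, 0.992, 0.0]
force: [-0.3, 1.5, 1.2]
grip_width: 1.001
t 3.1 pos [ 602.3 -118.4  140.8] F [-0.3  1.5  1.2] M [0.03 0.03 0.06] jaw 1.001
tool shift mm [-1.8 -3.7 40.8] turn deg [ 0.03 -0.04 -0.19] q [ 0.28  0.57 -0.2   1.65  0.13  0.93  1.86]
```

View pics/side1.png

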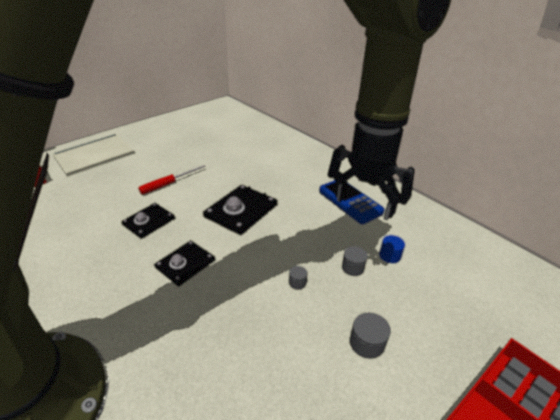

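View pics/top1.png

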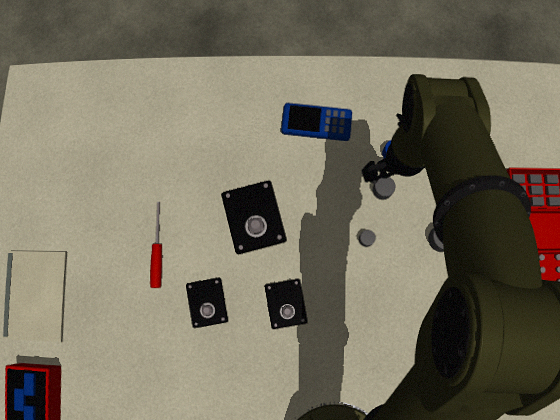

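The open gripper hangs over the middle cap, which is still visible at (354,260) in the side view, and nothing has been disturbed. Before descending I check the position by projecting it into the picture.

Run:
```python
from h import *
s=capture("side")
print("tcp px",proj(s,status.sense()["ee_pos"]), "cap top/mouth px",proj(s,[[.605,-.1215,.04],[.605,-.1215,0]]))
cv2.imwrite("pics/z1.png",cv2.resize(s["frame"][130:290,310:440,::-1],None,fx=3.6,fy=3.6,interpolation=cv2.INTER_CUBIC))
go([.605,-.1215,.007])
```

```text
tcp px [[361.12400133 212.70645499]] cap top/mouth px [[356.07108774 253.56187095]
 [353.15935733 267.57138645]]
t 3.25 pos [ 602.2 -116.4  141.6] F [ 0.4 -0.4 -0.6] M [-0.01 -0.05 -0.  ] jaw 0.999
tool shift mm [ -1.3  -5.8 134.6] turn deg [0.04 0.01 0.11] q [ 0.28  0.57 -0.2   1.66  0.13  0.93  1.86]
```

View pics/z1.png

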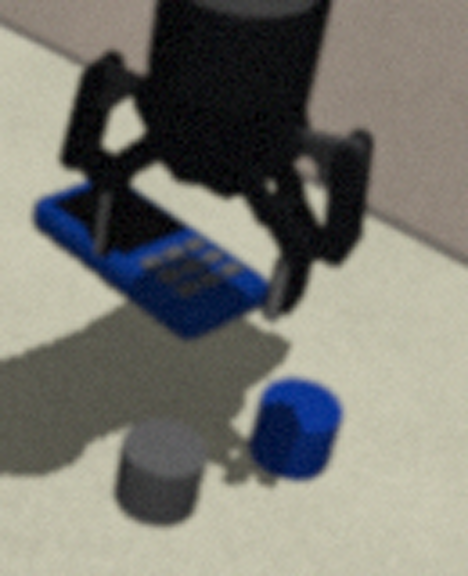

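```bash
python3 -m pendant '[[[-0.0015,-0.0047,0.025],[0,0,0],1],[[0,0,0.025],[0,0,0],1],[[0,0,0.02],[0,0,0],1],[[0,0,0],[0,0,0],1],[[0,0,0],[0,0,0],1]]'
python3 - <<'E'
from h import *
s=capture("side")
go([.605,-.1215,.007])
print("tcp px",proj(s,status.sense()["ee_pos"]))
cv2.imwrite("pics/z2.png",cv2.resize(s["frame"][150:290,300:440,::-1],None,fx=4,fy=4,interpolation=cv2.INTER_CUBIC))
t=capture("top")
cv2.imwrite("pics/z2t.png",cv2.resize(t["frame"][120:240,330:480,::-1],None,fx=4,fy=4,interpolation=cv2.INTER_CUBIC))
E
```

```text
clock: 3.75
ee_pos: [0.6052, -0.1212, 0.0719]
tcp_rot: [0.0, -0.132, 0.991, 0.0]
force: [-0.6, 0.5, 0.5]
grip_width: 1.005
t 3.8 pos [ 605.8 -121.5   72.5] F [ 1.  -1.  -0.4] M [0.   0.06 0.03] jaw 1.003
tool shift mm [ 0.8  0.2 65.5] turn deg [-0.02  0.08  0.11] q [ 0.27  0.65 -0.18  1.71  0.16  0.79  1.85]
tcp px [[358.81350249 241.28512414]]
```

View pics/z2.png

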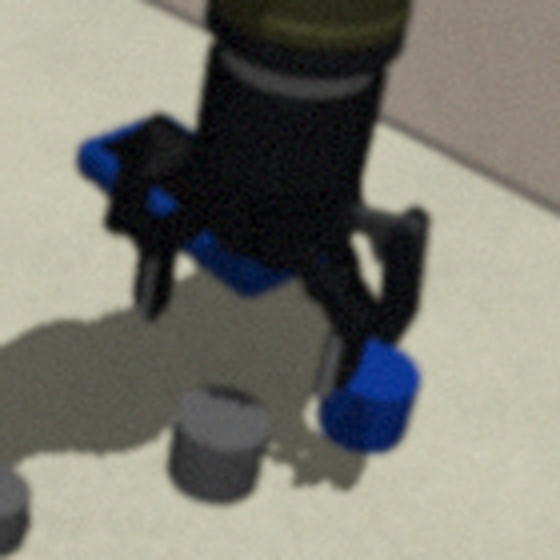

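View pics/z2t.png

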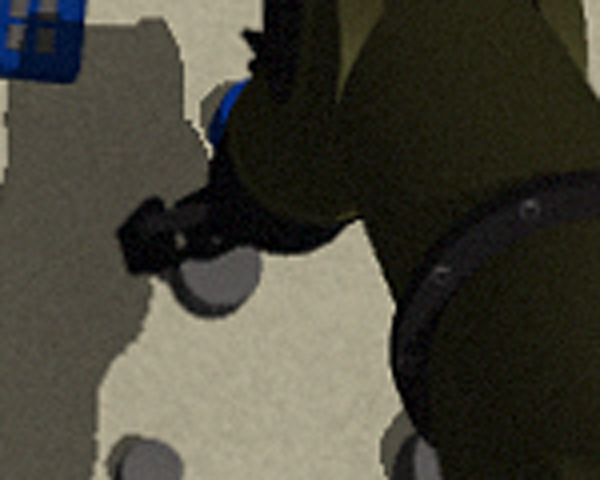

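Both views show the open fingers straddling the middle cap, and the blue cap stands clear. I'll descend and grip.

```bash
python3 -m pendant '[[[0,0,0.02],[0,0,0],1],[[0,0,0.02],[0,0,0],1],[[0,0,0.015],[0,0,0],1],[[0,0,0.010],[0,0,0],1],[[0,0,0],[0,0,0],1]]'
python3 - <<'E'
from h import *
go([.605,-.1215,.007])
s=capture("side")
cv2.imwrite("pics/z3.png",cv2.resize(s["frame"][170:300,300:440,::-1],None,fx=4,fy=4,interpolation=cv2.INTER_CUBIC))
E
```

```text
clock: 4.35
ee_pos: [0.6049, -0.122, 0.006]
tcp_rot: [-0.0, -0.131, 0.991, 0.0]
force: [0.9, -0.4, 0.4]
grip_width: 1.004
t 4.35 pos [ 604.9 -122.     6. ] F [ 0.9 -0.4  0.4] M [-0.06 -0.   -0.05] jaw 1.004
tool shift mm [-0.2  0.5 -1. ] turn deg [ 0.02 -0.04  0.07] q [ 0.26  0.74 -0.16  1.76  0.18  0.65  1.83]
```

View pics/z3.png

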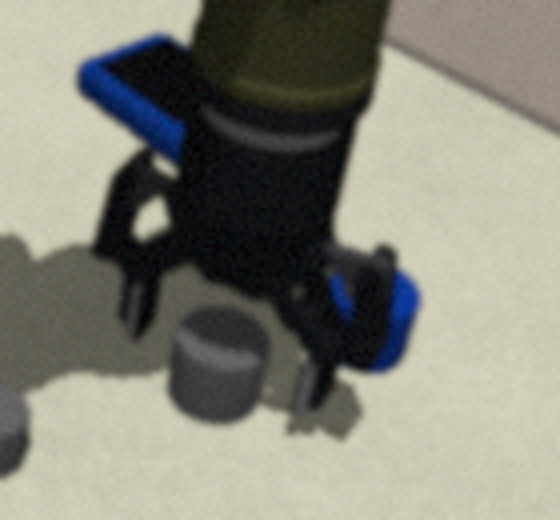

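```bash
python3 -m pendant '[[[0,0,0],[0,0,0],0.4],[[0,0,0],[0,0,0],0.4],[[0,0,0],[0,0,0],0.3],[[0,0,0],[0,0,0],0.3],[[0,0,0],[0,0,0],0.3]]' 80
python3 -m pendant '[[[0,0,0],[0,0,0],0.3],[[0,0,0],[0,0,0],0.3],[[0,0,0],[0,0,0],0.3]]' 80
python3 - <<'E'
from h import *
go([.605,-.1215,.15])
s=capture("side")
cv2.imwrite("pics/z4.png",cv2.resize(s["frame"][170:300,300:440,::-1],None,fx=4,fy=4,interpolation=cv2.INTER_CUBIC))
E
```

```text
clock: 4.9
ee_pos: [0.6058, -0.1223, 0.0075]
tcp_rot: [0.001, -0.131, 0.991, -0.0]
force: [-0.6, 0.4, 6.1]
grip_width: 0.535
clock: 5.2
ee_pos: [0.6058, -0.1222, 0.0075]
tcp_rot: [0.001, -0.131, 0.991, -0.0]
force: [-0.3, 0.1, 6.6]
grip_width: 0.536
t 5.2 pos [ 605.8 -122.2    7.5] F [-0.3  0.1  6.6] M [ 0.12  0.23 -0.05] jaw 0.536
tool shift mm [   0.4    0.8 -142.5] turn deg [-0.04  0.09  0.06] q [ 0.26  0.74 -0.16  1.76  0.18  0.65  1.83]
```

View pics/z4.png

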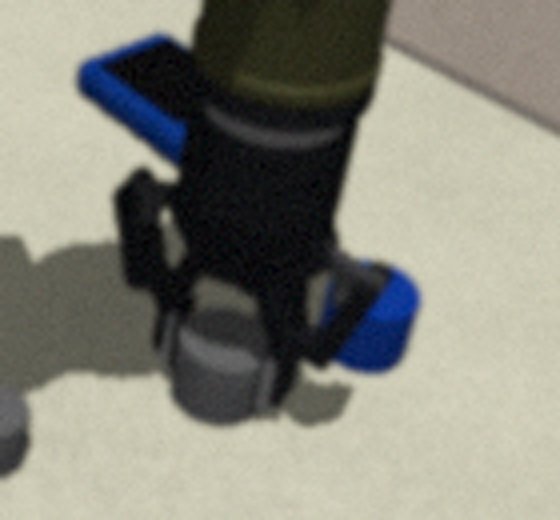

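Gripped, with the opening stopped at 0.536, about the cap's diameter. I'll lift and check.

```bash
python3 -m pendant '[[[0,0,-0.01],[0,0,0],0.3],[[0,0,-0.025],[0,0,0],0.3],[[0,0,-0.035],[0,0,0],0.3],[[0,0,-0.03],[0,0,0],0.3],[[0,0,-0.02],[0,0,0],0.3]]'
python3 -m pendant '[[[0,0,0],[0,0,0],0.3],[[0,0,0],[0,0,0],0.3]]'
python3 - <<'E'
from h import *
go([.514,.172,.12])
s=capture("side")
cv2.imwrite("pics/z5.png",cv2.resize(s["frame"][130:270,290:430,::-1],None,fx=4,fy=4,interpolation=cv2.INTER_CUBIC))
p=status.sense()["ee_pos"]
print(proj(s,[p+[0,0,d] for d in(-.01,-.007,0,.03)]))
E
```

```text
clock: 5.75
ee_pos: [0.6059, -0.1223, 0.1295]
tcp_rot: [0.001, -0.131, 0.991, -0.0]
force: [1.0, 0.4, -1.1]
grip_width: 0.533
clock: 5.95
ee_pos: [0.6051, -0.1223, 0.1267]
tcp_rot: [0.0, -0.131, 0.991, -0.0]
force: [-0.1, -0.2, -1.4]
grip_width: 0.537
t 5.95 pos [ 605.1 -122.3  126.7] F [-0.1 -0.2 -1.4] M [-0.01  0.01 -0.03] jaw 0.537
tool shift mm [ 11.5 307.8   6.5] turn deg [-0.02  0.03  0.06] q [ 0.28  0.59 -0.2   1.66  0.14  0.9   1.86]
[[362.19732589 224.60253044]
 [362.44932623 223.36429871]
 [363.04167054 220.44992007]
 [365.65070583 207.54857338]]
```

View pics/z5.png

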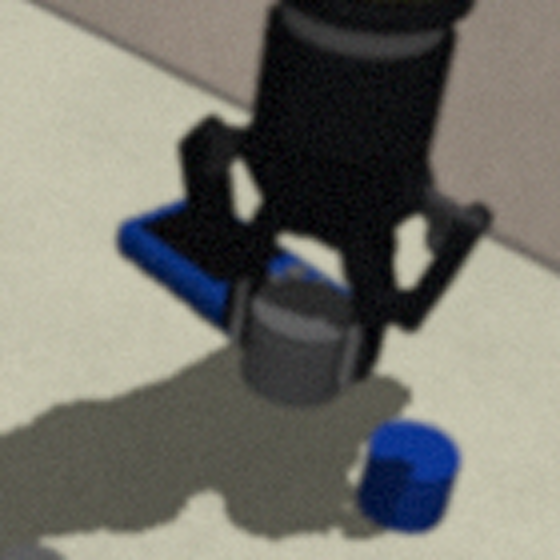

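The cap is held straight. Its mouth is seen at about (363.7,223.7), where I predicted (362.4,223.4). Now I carry it to the stud, with a target of about (513.7,171.8) from camera-relative differences.

```bash
python3 -m pendant '[[[0.001,0.02,0],[0,0,0],0.3],[[0.002,0.04,0],[0,0,0],0.3],[[0.002,0.045,0],[0,0,0],0.3],[[0.002,0.045,0],[0,0,0],0.3],[[0.002,0.045,0],[0,0,0],0.3]]'
python3 -m pendant '[[[0.0015,0.045,0],[0,0,0],0.3],[[0.001,0.038,0],[0,0,0],0.3],[[0,0.02,0],[0,0,0],0.3],[[0,0.01,0],[0,0,0],0.3],[[0,0,0],[0,0,0],0.3]]'
python3 -m pendant '[[[0,0,0],[0,0,0],0.3],[[0,0,0],[0,0,0],0.3]]'
python3 - <<'E'
from h import *
go([.5137,.1718,.08])
for n in("side","top"):
    c=capture(n); cv2.imwrite(f"pics/{n}6.png",cv2.resize(c["frame"][130:270,180:320,::-1],None,fx=4,fy=4,interpolation=cv2.INTER_CUBIC))
go([.5137,.1718,.08])
E
```

```text
clock: 6.5
ee_pos: [0.5442, 0.0651, 0.1249]
tcp_rot: [-0.001, -0.131, 0.991, 0.0]
force: [0.3, 0.8, -0.9]
grip_width: 0.536
clock: 7.0
ee_pos: [0.5132, 0.1732, 0.1254]
tcp_rot: [-0.001, -0.132, 0.991, -0.0]
force: [-0.1, -0.5, -0.8]
grip_width: 0.538
clock: 7.2
ee_pos: [0.5145, 0.1702, 0.1259]
tcp_rot: [-0.0, -0.13, 0.992, -0.001]
force: [-0.4, -0.6, 0.1]
grip_width: 0.539
t 7.2 pos [514.5 170.2 125.9] F [-0.4 -0.6  0.1] M [-0.04 -0.04 -0.02] jaw 0.539
tool shift mm [ 0.3  1.8 45.9] turn deg [-0.06 -0.04 -0.09] q [-0.23  0.49 -0.2   1.86  0.13  0.8   1.33]
t 7.3 pos [514.5 170.7 126.1] F [ 0.4 -0.  -0.9] M [-0.01 -0.   -0.01] jaw 0.538
tool shift mm [ 0.4  1.3 46.1] turn deg [-0.03 -0.01 -0.07] q [-0.23  0.49 -0.2   1.86  0.13  0.8   1.33]
```

View pics/side6.png

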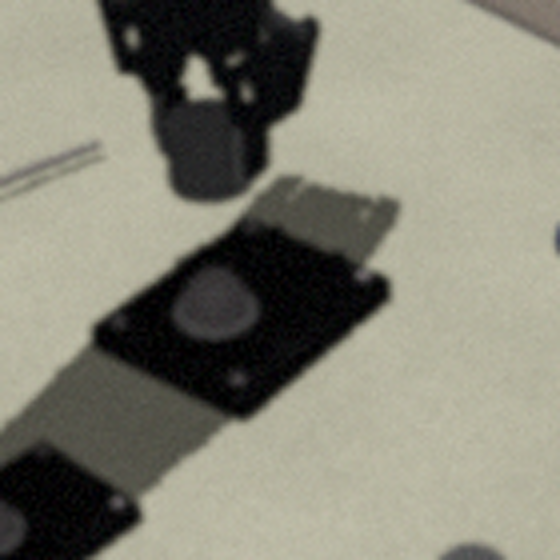

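View pics/top6.png

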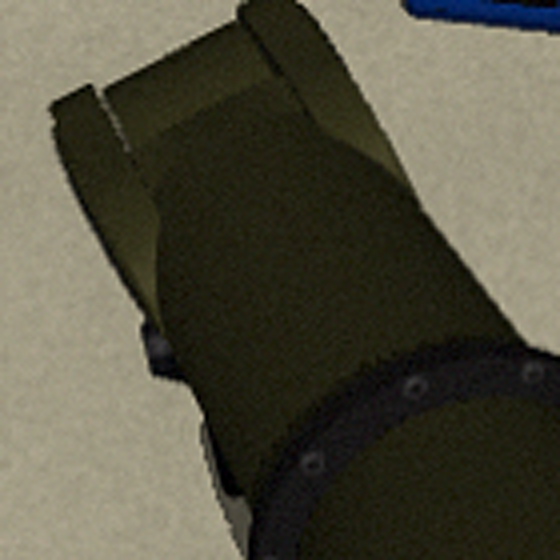

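The cap is above the stud in the side view, with its mouth centre at about (233,175) and the stud below at (233,205). I'll descend to just above the stud and check alignment there.

```bash
python3 -m pendant '[[[0.0003,0.0013,0.015],[0,0,0],0.3],[[0,0,0.02],[0,0,0],0.3],[[0,0,0.017],[0,0,0],0.3],[[0,0,0.007],[0,0,0],0.3],[[0,0,0],[0,0,0],0.3]]'
python3 -m pendant '[[[0,0,0],[0,0,0],0.3]]'
python3 - <<'E'
from h import *
go([.5137,.1718,.067])
c=capture("side"); cv2.imwrite("pics/side7.png",cv2.resize(c["frame"][165:235,195:285,::-1],None,fx=7,fy=7,interpolation=cv2.INTER_CUBIC))
go([.5137,.1718,.067])
a=np.linspace(0,6.283,25)[:-1]; print((proj(c,[.5137,.1718,.06])-[195,165])*7)
E
```

```text
clock: 7.8
ee_pos: [0.513, 0.1726, 0.0665]
tcp_rot: [-0.001, -0.131, 0.991, -0.0]
force: [0.1, -0.5, -0.3]
grip_width: 0.536
clock: 7.9
ee_pos: [0.5138, 0.1732, 0.0678]
tcp_rot: [0.0, -0.131, 0.991, 0.0]
force: [0.1, -0.1, -0.5]
grip_width: 0.539
t 7.9 pos [513.8 173.2  67.8] F [ 0.1 -0.1 -0.5] M [-0.02  0.04 -0.02] jaw 0.539
tool shift mm [ 0.5 -1.4  0.8] turn deg [-0.    0.03  0.04] q [-0.25  0.57 -0.18  1.92  0.16  0.66  1.3 ]
t 7.95 pos [513.9 173.4  68.1] F [-0.5  0.4 -0.2] M [-0.02 -0.03  0.01] jaw 0.538
tool shift mm [ 0.7 -1.5  1.1] turn deg [0.   0.07 0.05] q [-0.25  0.57 -0.18  1.92  0.16  0.66  1.3 ]
[[268.53438009 216.04785064]]
```

View pics/side7.png

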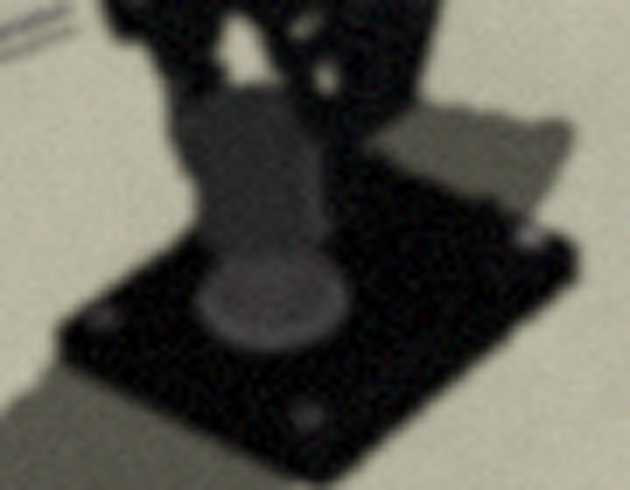

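Run:
```python
from h import *
c=capture("side"); a=np.linspace(0,6.283,181)[:-1]
for x,y,z,r in((.5137,.1722,.028,.025),(.5137,.1722,.060,.024)):
    q=(proj(c,np.c_[x+r*np.cos(a),y+r*np.sin(a),0*a+z])-[195,165])*7
    print(z,"cols",q[:,0].min().round(),q[:,0].max().round(),"rows",q[:,1].min().round(),q[:,1].max().round())
g=cv2.cvtColor(c["frame"],cv2.COLOR_RGB2GRAY)[165:235,195:285]
g=cv2.convertScaleAbs(cv2.resize(g,None,fx=7,fy=7,interpolation=cv2.INTER_CUBIC),alpha=3.5)
cv2.imwrite("pics/side7b.png",g)
```

```text
0.028 cols 198.0 347.0 rows 250.0 339.0
0.06 cols 195.0 341.0 rows 174.0 258.0
```

View pics/side7b.png

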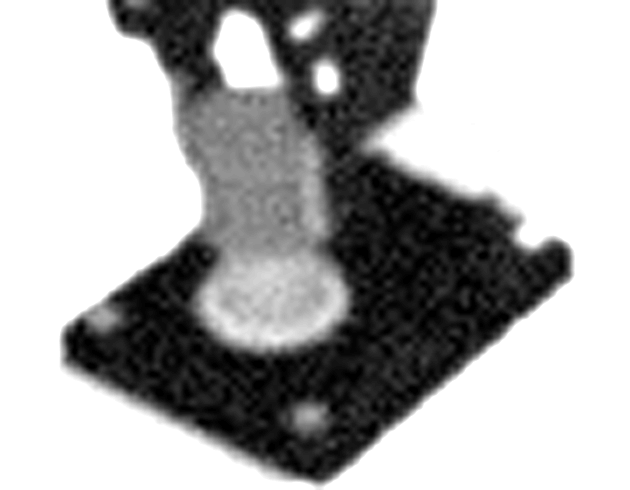

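```bash
python3 -m pendant '[[[0.0006,-0.0018,0.003],[0,0,0],0.3],[[0,0,0.003],[0,0,0],0.3],[[0,0,0.003],[0,0,0],0.3],[[0,0,0.002],[0,0,0],0.3],[[0,0,0],[0,0,0],0.3]]' 80
python3 -c "
from h import *
go([.5137,.1718,.047])"
python3 -m pendant '[[[0,0,0.002],[0,0,0],0.3],[[0,0,0.002],[0,0,0],0.3],[[0,0,0],[0,0,0],0.3]]'
python3 -c "
from h import *
go([.5137,.1718,.047])"
```

```text
clock: 8.5
ee_pos: [0.513, 0.1715, 0.0559]
tcp_rot: [-0.0, -0.131, 0.991, -0.0]
force: [0.1, -0.4, -0.6]
grip_width: 0.535
t 8.5 pos [513.  171.5  55.9] F [ 0.1 -0.4 -0.6] M [-0.02 -0.02  0.07] jaw 0.535
tool shift mm [-0.7  0.1  8.9] turn deg [-0.   -0.04  0.08] q [-0.25  0.59 -0.18  1.94  0.17  0.63  1.3 ]
clock: 8.8
ee_pos: [0.5131, 0.1715, 0.052]
tcp_rot: [-0.0, -0.131, 0.991, -0.0]
force: [0.1, 0.0, 0.1]
grip_width: 0.537
t 8.8 pos [513.1 171.5  52. ] F [0.1 0.  0.1] M [-0.01  0.01  0.04] jaw 0.537
tool shift mm [-0.6  0.1  5. ] turn deg [-0.   -0.02  0.07] q [-0.25  0.59 -0.17  1.94  0.17  0.62  1.3 ]
```

```bash
python3 -m pendant '[[[0,0,0.0015],[0,0,0],0.3],[[0,0,0.0015],[0,0,0],0.3],[[0,0,0],[0,0,0],0.3]]'
python3 -c "
from h import *
go([.5137,.1718,.047])"
python3 -m pendant '[[[0,0,0.001],[0,0,0],0.3],[[0,0,0.001],[0,0,0],0.3],[[0,0,0],[0,0,0],0.3]]'
python3 -c "
from h import *
go([.5137,.1718,.047])"
```

```text
clock: 9.1
ee_pos: [0.514, 0.1724, 0.0495]
tcp_rot: [0.001, -0.131, 0.991, 0.001]
force: [1.6, 2.1, -1.2]
grip_width: 0.536
t 9.1 pos [514.  172.4  49.5] F [ 1.6  2.1 -1.2] M [ 0.51 -0.43  0.01] jaw 0.536
tool shift mm [ 0.5 -0.4  2.5] turn deg [0.05 0.12 0.09] q [-0.25  0.6  -0.17  1.94  0.17  0.62  1.3 ]
clock: 9.4
ee_pos: [0.514, 0.1725, 0.0475]
tcp_rot: [0.001, -0.131, 0.991, 0.001]
force: [2.7, 5.1, 1.6]
grip_width: 0.537
t 9.4 pos [514.  172.5  47.5] F [2.7 5.1 1.6] M [ 1.07 -0.59 -0.03] jaw 0.537
tool shift mm [ 0.5 -0.6  0.5] turn deg [0.05 0.11 0.1 ] q [-0.25  0.6  -0.17  1.94  0.17  0.61  1.3 ]
```

The force pushes the tool towards +x +y, so the stud axis lies that way. I'll shift to relieve it.

```bash
python3 -m pendant '[[[-0.0005,0.001,-0.001],[0,0,0],0.3],[[-0.0005,0.001,0],[0,0,0],0.3],[[0,0,0],[0,0,0],0.3]]'
python3 -c "
from h import *
go([.5137,.1718,.047])"
```

```text
clock: 9.7
ee_pos: [0.5136, 0.173, 0.0481]
tcp_rot: [-0.0, -0.131, 0.991, -0.0]
force: [2.7, 0.5, -0.7]
grip_width: 0.536
t 9.7 pos [513.6 173.   48.1] F [ 2.7  0.5 -0.7] M [ 0.12 -0.63 -0.02] jaw 0.536
tool shift mm [ 0.2 -1.2  1.1] turn deg [-0.05 -0.04  0.04] q [-0.26  0.6  -0.17  1.94  0.17  0.62  1.29]
```

```bash
python3 -m pendant '[[[-0.0008,0,0],[0,0,0],0.3],[[-0.0007,0,0],[0,0,0],0.3],[[0,0,0.001],[0,0,0],0.3],[[0,0,0],[0,0,0],0.3]]'
python3 -c "
from h import *
go([.5137,.1718,.047])"
```

```text
clock: 10.1
ee_pos: [0.5147, 0.1739, 0.047]
tcp_rot: [-0.0, -0.131, 0.991, -0.0]
force: [-0.9, -0.7, -0.2]
grip_width: 0.538
t 10.1 pos [514.7 173.9  47. ] F [-0.9 -0.7 -0.2] M [-0.01 -0.03  0.05] jaw 0.538
tool shift mm [ 1.5 -1.8  0. ] turn deg [-0.01 -0.06  0.07] q [-0.26  0.6  -0.17  1.94  0.17  0.62  1.3 ]
```

Free of side load, with the mouth at ball height. Now I press on.

```bash
for i in 1; do :; done
python3 -m pendant '[[[0,0,0.001],[0,0,0],0.3],[[0,0,0.001],[0,0,0],0.3]]' 100
python3 -m pendant '[[[0,0,0.001],[0,0,0],0.3]]'
python3 -m pendant '[[[0,0,0.001],[0,0,0],0.3]]'
python3 -m pendant '[[[0,0,0.001],[0,0,0],0.3]]'
python3 -c "
from h import *
go([.5147,.1739,.032])"
```

```text
clock: 10.3
ee_pos: [0.5153, 0.1742, 0.0458]
tcp_rot: [0.0, -0.131, 0.991, -0.0]
force: [-1.7, -0.1, 11.5]
grip_width: 0.534
clock: 10.4
ee_pos: [0.5156, 0.1743, 0.0452]
tcp_rot: [0.001, -0.131, 0.991, 0.0]
force: [-1.2, -0.5, 13.6]
grip_width: 0.532
clock: 10.5
ee_pos: [0.5158, 0.1743, 0.0444]
tcp_rot: [0.001, -0.131, 0.991, 0.0]
force: [-1.8, -0.3, 11.6]
grip_width: 0.532
clock: 10.6
ee_pos: [0.5157, 0.1743, 0.0432]
tcp_rot: [0.001, -0.131, 0.991, 0.0]
force: [-0.5, -0.1, 7.0]
grip_width: 0.532
t 10.6 pos [515.7 174.3  43.2] F [-0.5 -0.1  7. ] M [-0.1   0.18 -0.03] jaw 0.532
tool shift mm [ 1.1 -0.1 11.2] turn deg [-0.    0.1   0.07] q [-0.26  0.61 -0.17  1.94  0.17  0.61  1.29]
```

```bash
python3 -m pendant '[[[0,0,0.001],[0,0,0],0.3]]'
python3 -m pendant '[[[0,0,0.001],[0,0,0],0.3]]'
python3 -m pendant '[[[0,0,0.001],[0,0,0],0.3]]'
python3 -m pendant '[[[0,0,0],[0,0,0],0.3]]'
python3 -c "
from h import *
go([.5147,.1739,.032])"
```

```text
clock: 10.7
ee_pos: [0.5154, 0.1742, 0.0418]
tcp_rot: [0.0, -0.131, 0.991, 0.0]
force: [0.6, 0.5, 3.3]
grip_width: 0.534
clock: 10.8
ee_pos: [0.5151, 0.1741, 0.0403]
tcp_rot: [0.0, -0.131, 0.991, -0.0]
force: [0.3, 0.9, -0.2]
grip_width: 0.533
clock: 10.9
ee_pos: [0.5149, 0.174, 0.0389]
tcp_rot: [-0.0, -0.131, 0.991, -0.0]
force: [-0.0, 1.3, -4.1]
grip_width: 0.531
clock: 11.0
ee_pos: [0.5147, 0.1739, 0.0383]
tcp_rot: [-0.001, -0.131, 0.991, -0.0]
force: [2.1, 1.1, -10.2]
grip_width: 0.532
t 11.0 pos [514.7 173.9  38.3] F [  2.1   1.1 -10.2] M [ 0.25 -0.44 -0.  ] jaw 0.532
tool shift mm [-0.  -0.   6.3] turn deg [-0.   -0.08  0.07] q [-0.26  0.62 -0.17  1.94  0.17  0.6   1.29]
```

Force peaked at 13.6 N, then fell and turned negative, so the balls are snapping behind the lip. I'll push on to the washer.

```bash
python3 -m pendant '[[[0,0,0.001],[0,0,0],0.3]]'
python3 -m pendant '[[[0,0,0.001],[0,0,0],0.3]]'
python3 -m pendant '[[[0,0,0.001],[0,0,0],0.3]]'
python3 -m pendant '[[[0,0,0],[0,0,0],0.3],[[0,0,0],[0,0,0],0.3]]'
python3 -c "
from h import *
go([.5147,.1739,.032])
c=capture('side'); cv2.imwrite('pics/side8.png',cv2.resize(c['frame'][165:235,195:285,::-1],None,fx=7,fy=7,interpolation=cv2.INTER_CUBIC))"
```

```text
clock: 11.1
ee_pos: [0.5147, 0.1739, 0.0376]
tcp_rot: [-0.001, -0.131, 0.991, -0.0]
force: [-0.0, 0.6, -4.8]
grip_width: 0.528
clock: 11.2
ee_pos: [0.5148, 0.174, 0.0368]
tcp_rot: [-0.0, -0.131, 0.991, -0.0]
force: [-0.1, 0.3, -2.7]
grip_width: 0.534
clock: 11.3
ee_pos: [0.515, 0.1741, 0.0362]
tcp_rot: [-0.0, -0.131, 0.991, -0.0]
force: [-0.1, 0.5, -1.6]
grip_width: 0.534
clock: 11.5
ee_pos: [0.5151, 0.1741, 0.0364]
tcp_rot: [-0.0, -0.131, 0.991, -0.0]
force: [-0.3, -0.1, -1.7]
grip_width: 0.534
t 11.5 pos [515.1 174.1  36.4] F [-0.3 -0.1 -1.7] M [-0.03  0.04 -0.  ] jaw 0.534
tool shift mm [ 0.4 -0.1  4.4] turn deg [-0.   -0.    0.07] q [-0.26  0.62 -0.17  1.94  0.17  0.59  1.29]
```

View pics/side8.png

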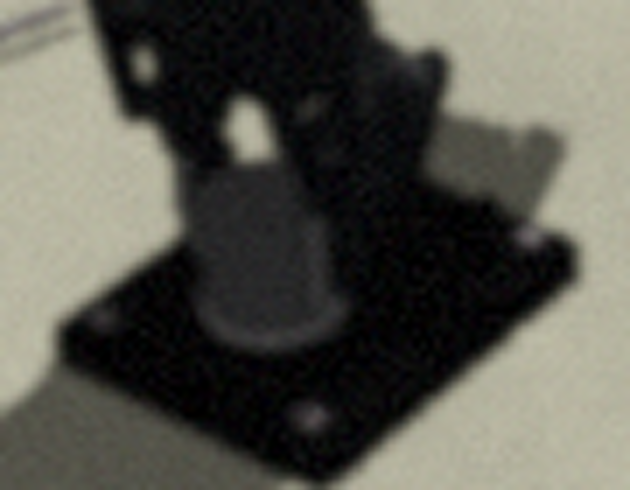

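The cap is clicked on, upright, and just above the washer. Now I squeeze, watching the force (3 N at contact, 7 N at half travel, 11 N at full).

```bash
python3 -m pendant '[[[0,0,0.001],[0,0,0],0.3],[[0,0,0],[0,0,0],0.3]]'
python3 -m pendant '[[[0,0,0.001],[0,0,0],0.3],[[0,0,0],[0,0,0],0.3]]'
python3 -m pendant '[[[0,0,0.001],[0,0,0],0.3],[[0,0,0],[0,0,0],0.3]]'
python3 -c "
from h import *
go([.5147,.1739,.032])"
```

```text
clock: 11.75
ee_pos: [0.5153, 0.1741, 0.0355]
tcp_rot: [0.0, -0.131, 0.991, 0.0]
force: [-0.1, -0.5, 1.6]
grip_width: 0.531
clock: 11.95
ee_pos: [0.5154, 0.1742, 0.0345]
tcp_rot: [0.0, -0.131, 0.991, 0.0]
force: [-1.2, -0.5, 5.1]
grip_width: 0.535
clock: 12.15
ee_pos: [0.5153, 0.1742, 0.0335]
tcp_rot: [0.0, -0.131, 0.991, 0.0]
force: [-1.1, -0.7, 6.1]
grip_width: 0.533
t 12.15 pos [515.3 174.2  33.5] F [-1.1 -0.7  6.1] M [-0.14  0.27 -0.03] jaw 0.533
tool shift mm [ 0.7 -0.1  1.5] turn deg [-0.    0.03  0.07] q [-0.26  0.62 -0.17  1.95  0.18  0.58  1.29]
```

```bash
python3 -m pendant '[[[0,0,0.0007],[0,0,0],0.3],[[0,0,0],[0,0,0],0.3]]'
python3 -m pendant '[[[0,0,0.0007],[0,0,0],0.3],[[0,0,0],[0,0,0],0.3],[[0,0,0],[0,0,0],0.3]]'
python3 -c "
from h import *
go([.5147,.1739,.032])"
```

```text
clock: 12.35
ee_pos: [0.5154, 0.1742, 0.033]
tcp_rot: [0.0, -0.131, 0.991, 0.0]
force: [-2.8, -0.3, 7.2]
grip_width: 0.535
clock: 12.65
ee_pos: [0.5154, 0.1742, 0.0324]
tcp_rot: [0.0, -0.131, 0.991, 0.0]
force: [-2.1, -1.1, 8.6]
grip_width: 0.531
t 12.65 pos [515.4 174.2  32.4] F [-2.1 -1.1  8.6] M [-0.16  0.4   0.05] jaw 0.531
tool shift mm [ 0.7 -0.1  0.4] turn deg [-0.    0.04  0.06] q [-0.26  0.63 -0.17  1.95  0.18  0.58  1.29]
```

```bash
python3 -m pendant '[[[0.0004,0,0.0004],[0,0,0],0.3],[[0.0003,0,0.0003],[0,0,0],0.3],[[0,0,0],[0,0,0],0.3],[[0,0,0],[0,0,0],0.3],[[0,0,0],[0,0,0],0.3]]'
python3 -m pendant '[[[0,0,0],[0,0,0],0.3],[[0,0,0],[0,0,0],0.3],[[0,0,0],[0,0,0],0.3],[[0,0,0],[0,0,0],0.3],[[0,0,0],[0,0,0],0.3]]'
python3 - <<'E'
from h import *
go([.5147,.1739,.032])
for n in("side","top"):
    c=capture(n); f=c["frame"][:,:,::-1]; cv2.imwrite(f"pics/{n}9.png",f)
    if n=="side": cv2.imwrite("pics/side9z.png",cv2.convertScaleAbs(cv2.resize(f[165:235,195:285],None,fx=7,fy=7,interpolation=cv2.INTER_CUBIC),alpha=3.))
E
```

```text
clock: 13.15
ee_pos: [0.5153, 0.1742, 0.032]
tcp_rot: [0.001, -0.131, 0.991, 0.0]
force: [-1.4, -0.7, 9.3]
grip_width: 0.533
clock: 13.65
ee_pos: [0.5153, 0.1741, 0.032]
tcp_rot: [0.001, -0.131, 0.991, 0.0]
force: [-1.0, -0.9, 8.4]
grip_width: 0.531
t 13.65 pos [515.3 174.1  32. ] F [-1.  -0.9  8.4] M [-0.16  0.21 -0.  ] jaw 0.531
tool shift mm [ 0.7 -0.1 -0. ] turn deg [0.   0.12 0.06] q [-0.26  0.63 -0.16  1.95  0.18  0.58  1.29]
```

View pics/side9z.png

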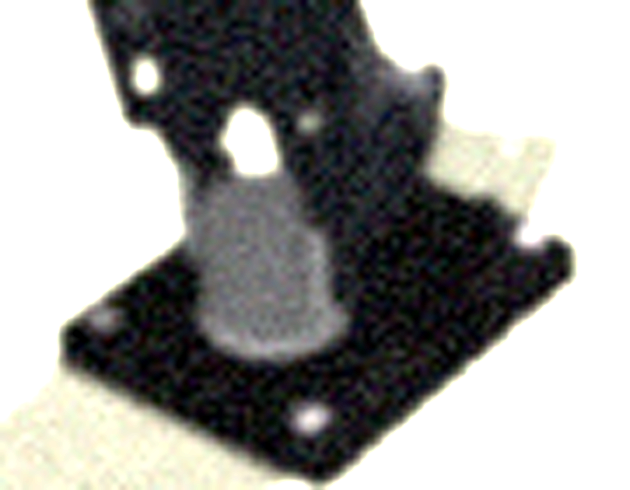

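View pics/side9.png

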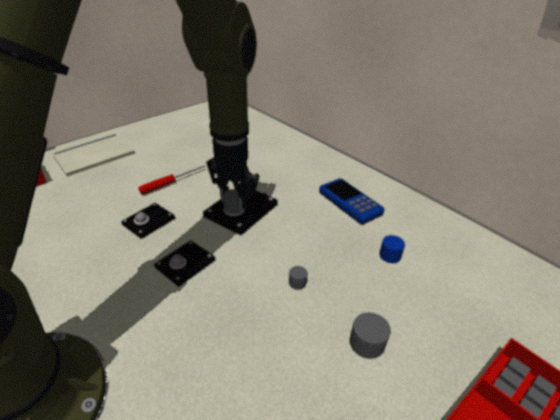

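```bash
python3 -c "
from h import *
go([.5147,.1739,.032])
from station import workorder
print(workorder.job_done())"
```

```text
t 13.75 pos [515.3 174.2  32. ] F [-0.5 -0.4  7.9] M [-0.16  0.15 -0.  ] jaw 0.531
tool shift mm [ 0.7 -0.1 -0. ] turn deg [0.   0.12 0.06] q [-0.26  0.63 -0.16  1.95  0.18  0.58  1.29]
the job is handed in; nothing more can be done
None
```

The middle-sized grey cap is pressed mouth down onto the stud of the 150 x 120 mm stand, past the click. I handed the job in at 13.75 s with the arm still gripping it and pushing the washer down.

- **Click:** the force rose to about 13.6 N at the spring balls, more than the 8 to 10 N stated. It then dropped and briefly reversed to about -10 N as the lip snapped past.
- **Washer:** the tool came down about 3.5 mm after the cap first touched the washer. The push at the end was 7.9 to 9.3 N with noise, which suggests about 2.5 to 3 mm of travel. The two estimates differ by up to 1 mm, but both are past half (2 mm) and short of the hard stop (4 mm).
- **Straightness:** the tool was within about 0.1° of vertical with under 1.5 N of side force, and the last side picture shows the cap upright on the washer.
- **Alignment:** the camera position for the stud was about 2 mm off. The cap touched the stud's cone off-centre with a side force of about 6 N, so I shifted it until the side force vanished before pressing.
- **Other objects:** the other caps, the terminal and the screwdriver appear unmoved in the last side picture. I took a last top picture too but did not look at it.

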